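# Tighten a cap press with a ratchet clamping lever

## Task

The blue cap press, the one holding the amber bottle, is not tight yet and its lever has almost run into its stop post. Lift the lever by its red knob off its teeth, swing it back anticlockwise (seen from above) by about a quarter turn without unscrewing the press, let it drop back into the teeth, then turn it clockwise until the presser foot bears firmly on the bottle cap, and let go. Leave the grey press alone.

Things in the scene. Friction and masses are not known exactly. Their poses are not given: they have to be found in the camera images.
- blue_press: blue C-frame press fixed to the bench, base 115 x 90 mm, holding a small amber bottle. Origin on the vertical screw axis at bench height, z up, column at +x, open front to -x. A black lever (85 mm, arm top 192 mm up) starts 88 to 102 deg anticlockwise from +x. A stop post (8 mm thick, 208 mm high, 42 mm from the axis, at 71 deg) blocks it at 85 deg; backwards it is free past 200 deg.
- blue_press_knob (a point): centre of the red upright knob (22 mm across, 48 mm high) at the lever's end, 85 mm from the axis, 216 mm up with the lever down. The lever lifts up to 16 mm against a 5 to 7 N spring; 8 mm up it is clear of its teeth (20 deg apart) and swings freely. Let go, it springs down between the teeth; resting on their tops, it drops in after a few deg of turn. Down, it turns the screw both ways (6 N).
- blue_press_screw (a joint): turn of the blue press's screw, rad: grows clockwise seen from above (tightening), 0.25 to 0.5 at the start. The foot sinks 6 mm per rad, touches the bottle cap at 1.10, is firm from 1.15 on and stops hard at 1.35. With the lever in the teeth where it starts, the post ends the turn at about 0.55. The screw stays where it is while the lever is lifted.
- grey_press_knob (a point): centre of the red knob of the grey press, a like press painted grey that holds a white-capped vial and is already tight; leave it alone

How it is judged:
By the outcome, as a careful person would: the job done as asked, in the order asked, and still so for the second after the job is handed in, with the robot touching nothing.
It also fails if it takes over 38 s, if anything falls off the work surface, if the arm or the gripper's body presses on something with over 40 N, if the wrist force passes 120 N, or if a joint passes its speed limit or range.

## Robot

A 6-joint arm with a two-finger parallel gripper is mounted at the origin on a cart in front of the work surface, level with it; the furniture and walls round the work are solid. World frame = base frame: x ahead of the robot, y to its left, z up, the work surface at z = 0. Lengths are in m, angles in degrees, forces in N, time in s.
With the tool pointing down it reaches from about 0.3 to 0.75 m from the base axis. Payload 8.5 kg.
Tool frame: the origin (TCP) lies midway between the tips of the shut fingers; the grasp point (between the pads) lies 19 mm behind it (env.tcp_to_grasp is the z of the grasp point in the tool frame, in m); z points along the fingers, y is the line along which they close (so a half turn about z gives the same grasp; the last joint's range is limited). The gripper opens to 85 mm and grips with 20 to 120 N. Pads are 22 mm wide; open, the fingers measure 114 mm over their backs; the gripper's body (76 mm by 85 mm) begins 54 mm behind the grasp point. The pads swing forward as they close: fully open they stand 13 mm farther back than shut.
Start: joints at [-77.882, 21.807, 74.336, -0, 83.858, -12.336], TCP at [0.228, -0.501, 0.231] pointing down, gripper open.
Joint ranges: [-178.18, 178.18], [-50.72, 133.34], [12.68, 142.11], [-81.47, 261.47], [9.98, 163.14], [-165.26, 165.26]. Speed limits (degrees/s): [136.94, 136.94, 180, 180, 180, 180].

## Interface

Orientations are given as a 3x3 rotation matrix whose columns are the frame's x, y, z axes.
In Python, from rig import env, imaging, job, models gives the robot as it stands. The module is installed in compiled form; this text tells all that it offers.
- The arm moves only by the tool jog_arm, never from a script. Its argument "plan" is text: rows parted by semicolons, each of 7 numbers parted by spaces: the turn, a rotation vector about the tool's x, y, z in degrees, then the shift along the tool's x, y, z in cm, then the closure in counts, from 0 (fully open) to 255 (shut). In form: rx ry rz x y z claw; .... A call has 1 to 10 rows; each row shifts and turns the commanded pose from where the row before left it, along the tool's axes as they then stand; what a row does not reach is not made up. A row lasts 1/12 s, in which the tool goes at most 41.7 mm and 7.16 degrees, less where a joint would pass 70% of its speed; a pose out of reach is approached as far as the arm can. A call with a gripper value outside its range is refused whole. The fingers move at their own pace and stop on an object; "grip_force" is the grip in N (left out, the last holds). Time passes only in rows, so rows that do not move let the fingers close. It gives the time, the measured TCP pose, the force, the opening and the grip force at its end, in the units of the state.
- env.observe(): the state, without advancing time (a new reading comes with each control period).
- imaging.get_image(name): name is "side" or "top"; returns a dict with "pixels" (384x512x3 uint8, red, green, blue), "depth" (384x512 float32, m along the optical axis (not along the pixel's ray), 0 where there is no reading), "fov_y" (degrees; the focal length in pixels is half the picture's height over the tangent of half this angle, whatever the lens; pixels are square), "cx", "cy" (the principal point, pixels), "distortion" ([k1, k2, p1, p2, k3] as OpenCV has them; the pictures are not rectified), "world_from_camera" (4x4, takes a point from camera to world coordinates). Camera axes: x right, y down, z forward; pixel columns grow to the right and rows downward; lengths in m; the calibration is good to about 2 mm. A picture is of the moment at which its call begins.
- job.close_job(): hands the job in; it is judged then, once.
Trained networks look in the newest picture that a camera, given by its name, has taken for a name from the list of things; names that differ only in an ending like _2 or _b are one class to them, and where a whole thing is asked for, a point or a joint stands for the part that bears it (a point fixed in the world has none). Each returns a list of dicts, best first, with "confidence" (0 to 1); they miss things now and then, are a little off and sometimes report something else, mostly with a low value. They report only what shows in the picture. A call takes as long as a camera call.
- models.outline_of(camera, query): "region" (384x512 bool, what is visible of it) and "bbox" ([centre column, centre row, width, height] in pixels, round what is visible of it).
- models.tip_of(camera, query): "at" ([column, row] in pixels: a listed point, or the origin of a listed thing).
The state is a dict: "time_s": time; "q": joint angles; "qvel": joint speeds; "joint_efforts": joint torques, N m; "position": TCP position; "tool_rot": TCP orientation; "ft_force": force on the tool from outside, world axes, zero at the start; "wrist_torque": the same for the moment, N m; "grip_width": finger opening in m; "gripper_force": force on a finger pad.
Only numpy, scipy, OpenCV 4.12 (cv2) and the standard library are available. Lean on these libraries where they do the work, as an engineer would, in place of code of your own. Each camera call takes 0.05 s, during which the arm holds its last target. There are 200 camera calls.

## Working session

There is one attempt and no reset: what is moved stays moved. The work goes in short steps, Python scripts to look and compute and a tool call to move; the robot and the scene stay as the last step left them, time stands still between calls to the robot, and variables do not carry over. Pictures are saved under pics/ and viewed, at most 10 in all, crops included, and the job is handed in when it is done.

Besides the shell and the picture viewer there is one more tool, called after "Request:" as name(argument=value, ...), one argument or row to a line, values as JSON. jog_arm: Moves the arm, as the interface text tells. Its arguments: {"type":"object","properties":{"plan":{"type":"string"},"grip_force":{"type":"number"}},"required":["plan"]}

```bash
mkdir -p pics; cat > h.py <<'E'
import numpy as np, cv2
from rig import env, imaging, job, models
def K(im):
    h=im["pixels"].shape[0]; f=h/2/np.tan(np.radians(im["fov_y"]/2))
    return np.array([[f,0,im["cx"]],[0,f,im["cy"]],[0,0,1]])
def ray(im,uv):
    p=cv2.undistortPoints(np.array([[uv]],float),K(im),np.array(im["distortion"],float))[0,0]
    return np.array([p[0],p[1],1.])
def world(im,uv,z=None):
    r=ray(im,uv); T=np.array(im["world_from_camera"])
    if z is None:
        c,w=int(round(uv[0])),int(round(uv[1])); d=im["depth"][max(w-1,0):w+2,max(c-1,0):c+2]; d=d[d>0]; s=np.median(d) if len(d) else np.nan
    else: s=(z-T[2,3])/(T[:3,:3]@r)[2]
    return T[:3,:3]@(r*s)+T[:3,3]
def save(im,n): cv2.imwrite("pics/"+n,cv2.cvtColor(im["pixels"],cv2.COLOR_RGB2BGR))
E
python3 - <<'E'
from h import *
np.set_printoptions(precision=4,suppress=True)
o=env.observe(); print(o["tool_rot"],o["position"],env.tcp_to_grasp,o["time_s"])
ims={c:imaging.get_image(c) for c in("side","top")}
for c,im in ims.items():
    print(c,np.array(im["world_from_camera"])[:3,3])
    for q in("blue_press_knob","blue_press","grey_press_knob","blue_press_screw"):
        for r in models.tip_of(c,q)[:2]:
            print(c,q,round(r["confidence"],2),np.round(r["at"],1),"dep",world(im,r["at"]),"z",world(im,r["at"],.216 if "knob" in q else 0.))
cv2.imwrite("pics/a.png",cv2.cvtColor(np.vstack([cv2.resize(np.hstack([ims["side"]["pixels"],ims["top"]["pixels"]]),(800,300))]),cv2.COLOR_RGB2BGR))
save(ims["top"],"t.png")
E
```

```text
[[ 0.9103  0.4139 -0.0003]
 [ 0.4139 -0.9103  0.0014]
 [ 0.0003 -0.0014 -1.    ]] [ 0.2276 -0.5004  0.2307] -0.0187 0.0
side [0.4551 0.9332 0.5693]
side blue_press_knob 0.75 [251.4 160.9] dep [ 0.5591 -0.066   0.2205] z [ 0.5604 -0.0789  0.216 ]
side blue_press 0.67 [251.8 225.4] dep [0.5333 0.1608 0.1608] z [ 0.5641 -0.1433 -0.    ]
side grey_press_knob 0.94 [284.6 202.9] dep [0.4682 0.1838 0.2257] z [0.4686 0.1626 0.216 ]Traceback (most recent call last):
  File "<stdin>", line 8, in <module>
ValueError: it knows: blue_press, blue_press_knob, grey_press_knob
```

```bash
python3 - <<'E'
from h import *
np.set_printoptions(precision=4,suppress=True)
ims={}
for c in("side","top"):
    im=ims[c]=imaging.get_image(c)
    print(c,np.array(im["world_from_camera"])[:3,3])
    for q in("blue_press_knob","blue_press","grey_press_knob"):
        for r in models.tip_of(c,q)[:2]:
            print(c,q,round(r["confidence"],2),np.round(r["at"],1),"dep",world(im,r["at"]),"z",world(im,r["at"],.216 if "knob" in q else 0.))
    for r in models.outline_of(c,"blue_press")[:1]:
        np.save("m_"+c,r["region"]); print(r["bbox"])
a=np.vstack([ims["side"]["pixels"],ims["top"]["pixels"]])
cv2.imwrite("pics/a.png",cv2.cvtColor(cv2.resize(a,(400,600)),cv2.COLOR_RGB2BGR))
t=ims["top"]; save(t,"t.png"); 
E
```

```text
side [0.4551 0.9332 0.5693]
side blue_press_knob 0.79 [253.8 158.6] dep [ 0.553  -0.0645  0.2273] z [ 0.5562 -0.0974  0.216 ]
side blue_press 0.92 [252.2 225.5] dep [0.5326 0.1598 0.1601] z [ 0.5629 -0.1428  0.    ]
side grey_press_knob 0.58 [284.7 204.7] dep [0.4678 0.1833 0.2217] z [0.4681 0.171  0.216 ]
[249.1, 190.7, 43.5, 76.6]
top [0.2924 0.0087 1.2222]
top blue_press_knob 0.92 [300.  180.7] dep [ 0.5569 -0.0715  0.2392] z [ 0.5631 -0.0734  0.216 ]
top blue_press 0.73 [320.7 201.6] dep [ 0.5293 -0.1439  0.1501] z [ 0.5625 -0.1653 -0.    ]
top grey_press_knob 0.62 [201.5 199.8] dep [0.4685 0.173  0.2413] z [0.473  0.1773 0.216 ]
[319.9, 193.9, 46.3, 53.1]
```

View pics/a.png

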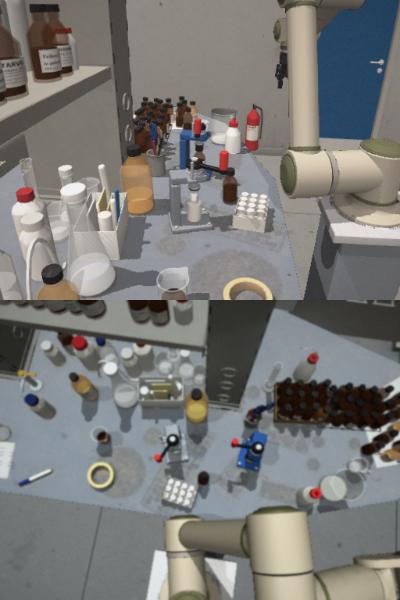

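View pics/t.png

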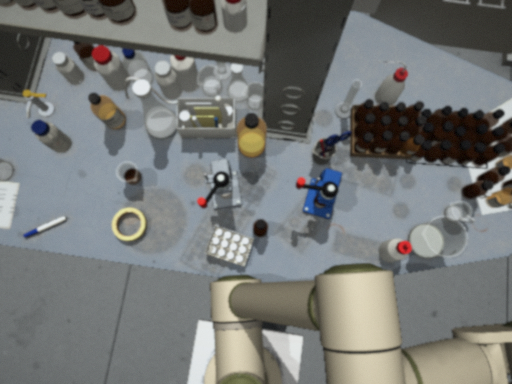

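The pictures show the blue press at about (320,200) in the top view, its lever running from the hub at about (329,189) to the red knob at (300,182). The grey press is at about (222,185), with its knob at (203,202). I'll zoom in on the blue one.

```bash
python3 - <<'E'
from h import *
np.set_printoptions(precision=4,suppress=True)
im=imaging.get_image("top"); p=im["pixels"]
c=p[155:230,280:360]; cv2.imwrite("pics/z.png",cv2.cvtColor(cv2.resize(c,(640,600),interpolation=cv2.INTER_CUBIC),cv2.COLOR_RGB2BGR))
# world cloud of region
hsv=cv2.cvtColor(p,cv2.COLOR_RGB2HSV)
pts=[]
for v in range(155,230):
    for u in range(280,360):
        d=im["depth"][v,u]
        if d>0: pts.append((u,v,*world(im,(u,v)),*hsv[v,u]))
P=np.array(pts); np.save("cloud",P)
red=P[((P[:,5]<8)|(P[:,5]>172))&(P[:,6]>150)&(P[:,7]>80)]
print("red",len(red),red[:,:5].mean(0),red[:,4].max(), np.median(red[red[:,4]>.225][:,2:5],0))
blk=P[(P[:,7]<60)&(P[:,4]>.17)]; print("black",len(blk),blk[:,:5].min(0),blk[:,:5].max(0),blk[:,:5].mean(0))
bl=P[(P[:,5]>100)&(P[:,5]<125)&(P[:,6]>150)]
print(np.histogram(bl[:,4],bins=np.arange(-.01,.23,.02)))
for lo,hi in((-.01,.04),(.1,.2)):
    b=bl[(bl[:,4]>lo)&(bl[:,4]<hi)]
    if len(b)>5: print(lo,cv2.minAreaRect(b[:,2:4].astype(np.float32)),b[:,2:5].mean(0))
E
```

```text
red 51 [300.549  182.0392   0.5539  -0.0735   0.2375] 0.24290172680676225 [ 0.5542 -0.0734  0.2405]
black 176 [303.     182.       0.5372  -0.1777   0.1828] [337.     197.       0.5776  -0.0839   0.2075] [324.017  189.5511   0.5542  -0.1428   0.1936]
(array([  0, 321,   4,   3,   2,   0,   4,  12, 333,  16,  13]), array([-0.01,  0.01,  0.03,  0.05,  0.07,  0.09,  0.11,  0.13,  0.15,
        0.17,  0.19,  0.21]))
-0.01 ((0.5628020763397217, -0.15897276997566223), (0.08393499255180359, 0.09464530646800995), 81.5359115600586) [ 0.5486 -0.1482  0.0154]
0.1 ((0.5759350061416626, -0.14629581570625305), (0.07299522310495377, 0.09692806005477905), 79.51288604736328) [ 0.5818 -0.1539  0.1632]
```

View pics/z.png

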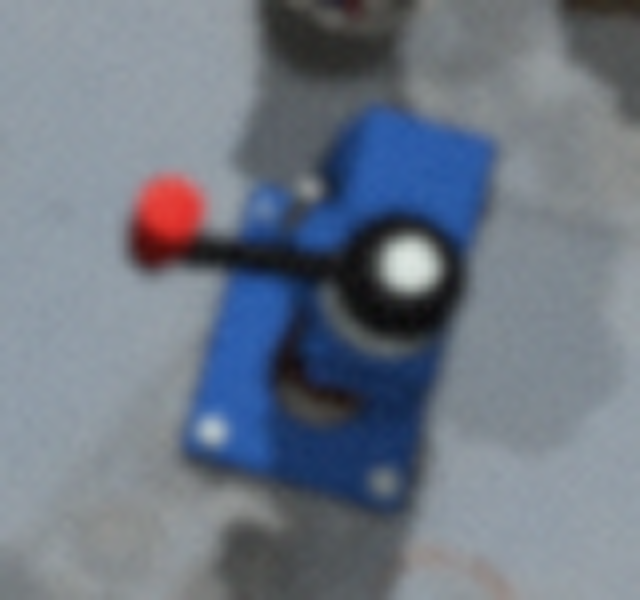

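In the crop, the white screw top is at about (331,188) in full-image pixels and the knob top at (301,181). The stop post is at (318.5,178), just clockwise of the lever. The base edge shows the press yawed by about -15°.

```bash
python3 - <<'E'
from h import *
np.set_printoptions(precision=4,suppress=True)
im=imaging.get_image("top"); P=np.load("cloud.npy")
for n,uv,z in(("knob",(301.2,181.2),.240),("ring",(330.2,189.4),.197),("screw",(331,188.1),.215),("post",(318.5,178.2),.208)):
    print(n,world(im,uv,z),world(im,uv))
k=world(im,(301.2,181.2),.24)[:2]
corners=[world(im,(280+u/8,155+v/8),.012)[:2] for u,v in((185,450),(405,510),(250,190))]
e=corners[2]-corners[0]; f=corners[0]-corners[1]
print(corners,np.degrees(np.arctan2(e[1],e[0])),np.degrees(np.arctan2(f[1],f[0]))-90,np.linalg.norm(f))
for n,uv,z in(("ring",(330.2,189.4),.197),("screw",(331,188.1),.215)):
    a=world(im,uv,z)[:2]; d=k-a; print(n,np.linalg.norm(d),np.degrees(np.arctan2(d[1],d[0])))
R=env.observe()["tool_rot"]; p=env.observe()["position"]
for t in([*k,.30],):print("tool delta cm",R.T@(np.array(t)-p)*100, "claw", env.observe()["grip_width"])
E
```

```text
knob [ 0.5558 -0.0747  0.24  ] [ 0.5554 -0.0746  0.2413]
ring [ 0.5562 -0.1589  0.197 ] [ 0.5545 -0.1578  0.2037]
screw [ 0.5554 -0.1576  0.215 ] [ 0.5583 -0.1595  0.204 ]
post [ 0.5795 -0.1225  0.208 ] [ 0.5787 -0.1222  0.2108]
[array([ 0.5208, -0.1122]), array([ 0.5098, -0.2006]), array([ 0.6298, -0.1251])] -6.732629880666371 -7.055482038654546 0.08912431011939133
ring 0.08411261765734734 90.29894258159514
screw 0.08289093950266857 89.76014534672383
tool delta cm [ 47.4975 -25.1877  -6.8672] claw 0.08575921354299676
```

Request:
jog_arm(
  plan="0 0 0 0 0 -3.4 0; 0 0 0 0 0 -3.4 0; 0 0 0 3.2 -1.7 0 0; 0 0 0 3.2 -1.7 0 0; 0 0 0 3.2 -1.7 0 0; 0 0 0 3.2 -1.7 0 0; 0 0 0 3.2 -1.7 0 0; 0 0 0 3.2 -1.7 0 0; 0 0 0 3.2 -1.7 0 0; 0 0 0 3.2 -1.7 0 0",
  grip_force=60,
)

```text
time_s: 1.68
position: [0.4052, -0.2693, 0.2995]
tool_rot: [[0.91, 0.414, 0.0], [0.414, -0.91, -0.0], [0.0, 0.0, -1.0]]
ft_force: [-0.0, 0.1, 0.9]
grip_width: 0.0855
gripper_force: 0.0
```

Request:
jog_arm(
  plan="0 0 0 3.2 -1.7 0 0; 0 0 0 3.2 -1.7 0 0; 0 0 0 3.2 -1.7 0 0; 0 0 0 3.2 -1.7 0 0; 0 0 0 3.2 -1.7 0 0; 0 0 -7 0 0 0 0; 0 0 -7 0 0 0 0; 0 0 -7 0 0 0 0; 0 0 -7 0 0 0 0; 0 0 -7 0 0 0 0",
)

```text
time_s: 2.52
position: [0.5149, -0.1271, 0.2993]
tool_rot: [[0.503, 0.864, -0.0], [0.864, -0.503, -0.0], [-0.0, -0.0, -1.0]]
ft_force: [0.2, 0.3, -0.4]
grip_width: 0.0858
gripper_force: 0.0
```

Request:
jog_arm(
  plan="0 0 -7 0 0 0 0; 0 0 -7 0 0 0 0; 0 0 -7 0 0 0 0; 0 0 -7 0 0 0 0; 0 0 -2.6 0 0 0 0; 0 0 0 0 0 0 0; 0 0 0 0 0 0 0",
)

```text
time_s: 3.1
position: [0.5149, -0.1273, 0.2993]
tool_rot: [[0.001, 1.0, -0.0], [1.0, -0.001, 0.0], [0.0, -0.0, -1.0]]
ft_force: [-1.3, 0.1, 0.5]
grip_width: 0.0851
gripper_force: 0.0
```

```bash
cat > s.py <<'E'
from h import *
np.set_printoptions(precision=4,suppress=True)
o=env.observe(); p=o["position"]; R=np.array(o["tool_rot"])
print(o["time_s"],p,R,o["q"],o["ft_force"],o["grip_width"],o["gripper_force"])
a=np.array([.5558,-.159]); d=p[:2]-a
print("radius",np.linalg.norm(d),"ang",np.degrees(np.arctan2(d[1],d[0])),"tool x ang",np.degrees(np.arctan2(R[1,0],R[0,0])))
print("to knob",R.T@(np.array([.5556,-.0745,.202])-p)*100)
E
python3 s.py
```

```text
3.1 [ 0.5149 -0.1273  0.2993] [[ 0.0009  1.     -0.    ]
 [ 1.     -0.0009  0.    ]
 [ 0.     -0.     -1.    ]] [-26.6842  17.5214  69.6334   0.001   92.846  -26.635 ] [-1.3458  0.1429  0.5159] 0.08512941189539115 0.0
radius 0.05179958958017776 ang 142.212656328839 tool x ang 89.95080067630964
to knob [5.2794 4.0692 9.7322]
```

Request:
jog_arm(
  plan="0 0 0 2.6 2.0 0 0; 0 0 0 2.7 2.1 0 0; 0 0 0 0 0 3 0; 0 0 0 0 0 3 0; 0 0 0 0 0 2 0; 0 0 0 0 0 1.2 0; 0 0 0 0 0 0.6 0; 0 0 0 0 0 0 0; 0 0 0 0 0 0 0",
)

```text
time_s: 3.85
position: [0.5561, -0.0744, 0.202]
tool_rot: [[-0.0, 1.0, 0.001], [1.0, 0.0, -0.0], [-0.0, 0.001, -1.0]]
ft_force: [0.1, 0.0, 0.1]
grip_width: 0.0857
gripper_force: 0.0
```

```bash
python3 s.py; python3 - <<'E'
from h import *
a=imaging.get_image("top")["pixels"][130:230,250:385]; b=imaging.get_image("side")["pixels"][120:220,190:325]
cv2.imwrite("pics/g.png",cv2.cvtColor(cv2.resize(np.vstack([a,b]),None,fx=3,fy=3,interpolation=cv2.INTER_CUBIC),cv2.COLOR_RGB2BGR))
E
```

```text
3.85 [ 0.5561 -0.0744  0.202 ] [[-0.0001  1.      0.0009]
 [ 1.      0.0001 -0.0003]
 [-0.0003  0.0009 -1.    ]] [-19.7079  24.1725  75.5233  -0.0013  80.2508 -19.714 ] [0.1067 0.0411 0.1166] 0.08572922383358898 0.0
radius 0.08460489635129782 ang 89.79476311392015 tool x ang 90.00631013436261
to knob [-0.0104 -0.0503 -0.0004]
```

View pics/g.png

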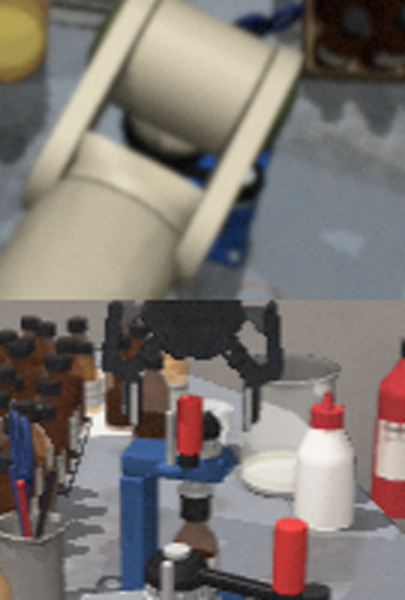

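The side view shows the open fingers straddling the red knob (crop px 190,425), roughly centred. Closing now.

Request:
jog_arm(
  plan="0 0 0 0 0 0 130; 0 0 0 0 0 0 170; 0 0 0 0 0 0 190; 0 0 0 0 0 0 210; 0 0 0 0 0 0 230; 0 0 0 0 0 0 255; 0 0 0 0 0 0 255; 0 0 0 0 0 0 255",
  grip_force=60,
)

```text
time_s: 4.62
position: [0.5559, -0.0742, 0.2015]
tool_rot: [[-0.001, 1.0, 0.0], [1.0, 0.001, 0.0], [0.0, 0.0, -1.0]]
ft_force: [-0.1, 1.0, 2.1]
grip_width: 0.0204
gripper_force: 58.5
```

Request:
jog_arm(
  plan="0 0 0 0 0 -0.3 255; 0 0 0 0 0 -0.3 255; 0 0 0 0 0 -0.3 255; 0 0 0 0 0 -0.3 255; 0 0 0 0 0 0 255; 0 0 0 0 0 0 255",
)

```text
time_s: 5.12
position: [0.5557, -0.0744, 0.2132]
tool_rot: [[-0.001, 1.0, -0.0], [1.0, 0.001, -0.0], [-0.0, -0.0, -1.0]]
ft_force: [0.8, -3.4, -7.1]
grip_width: 0.0207
gripper_force: 58.8
```

Request:
jog_arm(
  plan="0 0 -7 -0.06 -1.03 0 255; 0 0 -7 -0.06 -1.03 0 255; 0 0 -7 -0.06 -1.03 0 255; 0 0 0 0 0 0 255",
)

```text
time_s: 5.45
position: [0.5251, -0.0814, 0.2136]
tool_rot: [[-0.365, 0.931, 0.001], [0.931, 0.365, -0.003], [-0.003, 0.0, -1.0]]
ft_force: [4.3, -6.6, -6.6]
grip_width: 0.0207
gripper_force: 58.9
```

```bash
python3 s.py
```

```text
5.45 [ 0.5251 -0.0814  0.2136] [[-0.3645  0.9312  0.0015]
 [ 0.9312  0.3645 -0.0031]
 [-0.0034  0.0003 -1.    ]] [-21.5233  20.6765  79.1682  -0.1342  80.0114 -42.8781] [ 4.3128 -6.6289 -6.5847] 0.020727731042684303 58.936845660209656
radius 0.08346072801775556 ang 111.60958006109905 tool x ang 111.37790203543997
to knob [-0.4661  3.095   1.1668]
```

Request:
jog_arm(
  plan="0 0 -7 -0.1 -1.03 0 255; 0 0 -7 -0.07 -1.03 0 255; 0 0 -7 -0.07 -1.03 0 255; 0 0 -7 -0.06 -1.03 0 255; 0 0 -7 -0.06 -1.03 0 255; 0 0 0 0 0 0 255",
)

```text
time_s: 5.95
position: [0.487, -0.1146, 0.2141]
tool_rot: [[-0.832, 0.554, 0.005], [0.554, 0.832, -0.004], [-0.007, -0.001, -1.0]]
ft_force: [8.0, -8.0, -6.5]
grip_width: 0.0207
gripper_force: 59.0
```

```bash
python3 s.py
```

```text
5.95 [ 0.487  -0.1146  0.2141] [[-0.8322  0.5544  0.0051]
 [ 0.5544  0.8322 -0.0042]
 [-0.0066 -0.0007 -1.    ]] [-26.7741  17.4937  83.9815  -0.0861  78.1542 -83.086 ] [ 8.0238 -7.9706 -6.5235] 0.020717290149592244 59.028677344322205
radius 0.08188678144431139 ang 147.12583021986168 tool x ang 146.32946683514484
to knob [-3.4783  7.136   1.2315]
```

Request:
jog_arm(
  plan="0 0 -7 -0.16 -1.03 0 255; 0 0 -7 -0.12 -1.03 0 255; 0 0 -7 -0.08 -1.02 0 255; 0 0 -7 -0.08 -1.02 0 255; 0 0 0 0 0 0 255; 0 0 0 0 0 0 255",
)

```text
time_s: 6.45
position: [0.4751, -0.1527, 0.2138]
tool_rot: [[-0.994, 0.105, 0.004], [0.105, 0.994, -0.003], [-0.005, -0.002, -1.0]]
ft_force: [7.0, -6.3, -6.5]
grip_width: 0.0209
gripper_force: 59.1
```

```bash
python3 s.py; python3 - <<'E'
from h import *
a=imaging.get_image("top")["pixels"][140:240,270:370]; b=imaging.get_image("side")["pixels"][120:220,190:325]
cv2.imwrite("pics/g2.png",cv2.cvtColor(cv2.resize(np.hstack([a,b]),None,fx=3,fy=3,interpolation=cv2.INTER_CUBIC),cv2.COLOR_RGB2BGR))
E
```

```text
6.45 [ 0.4751 -0.1527  0.2138] [[-0.9945  0.1051  0.0043]
 [ 0.105   0.9945 -0.0028]
 [-0.0045 -0.0023 -1.    ]] [ -31.4318   17.4034   84.1669   -0.008    78.1379 -115.4002] [ 7.047  -6.3444 -6.4576] 0.020889470420490525 59.11741018295288
radius 0.08098611145935869 ang 175.52058734443702 tool x ang 173.9703651802715
to knob [-7.1827  8.623   1.1976]
```

View pics/g2.png

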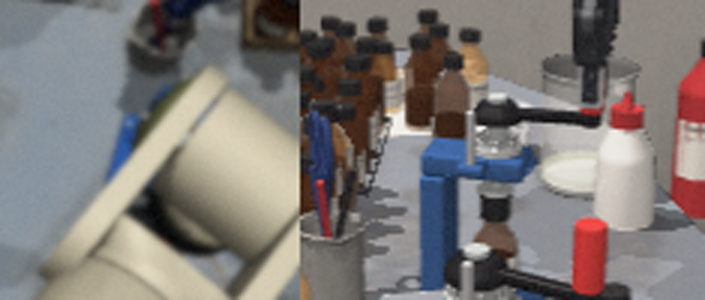

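The side view shows the lever lifted and swung toward the robot. A fit puts the axis near (0.560,-0.159) and the swing at about 83°. I'll ease back 2.5° to line up with the teeth, then let it drop.

Request:
jog_arm(
  plan="0 0 2.5 0 0.37 0 255; 0 0 0 0 0 0 255; 0 0 0 0 0 0 150; 0 0 0 0 0 0 150; 0 0 0 0 0 0 150; 0 0 0 0 0 0 150; 0 0 0 0 0 0 150",
)

```text
time_s: 7.13
position: [0.474, -0.1472, 0.2135]
tool_rot: [[-0.989, 0.147, 0.0], [0.147, 0.989, 0.0], [-0.0, 0.0, -1.0]]
ft_force: [-0.5, 0.2, 0.2]
grip_width: 0.0351
gripper_force: 0.0
```

```bash
python3 s.py; python3 - <<'E'
from h import *
im=imaging.get_image("side")
for r in models.tip_of("side","blue_press_knob")[:2]: print(r["confidence"],r["at"],world(im,r["at"]))
b=im["pixels"][120:220,190:325]
cv2.imwrite("pics/g3.png",cv2.cvtColor(cv2.resize(b,None,fx=4,fy=4,interpolation=cv2.INTER_CUBIC),cv2.COLOR_RGB2BGR))
E
```

```text
7.1333 [ 0.474  -0.1472  0.2135] [[-0.9892  0.1467  0.0003]
 [ 0.1467  0.9892  0.    ]
 [-0.0002  0.0001 -1.    ]] [ -30.9481   17.2808   84.4081    0.0086   78.2992 -112.5136] [-0.5073  0.2358  0.185 ] 0.03506719839703984 0.0
radius 0.0825996365841341 ang 171.78897376820348 tool x ang 171.56369254353865
to knob [-7.0001  8.388   1.1543]
0.72 [282.4, 158.0] [ 0.4933773  -0.44665278  0.10305995]
0.19 [252.6, 220.8] [0.53216083 0.15729573 0.16964695]
```

View pics/g3.png

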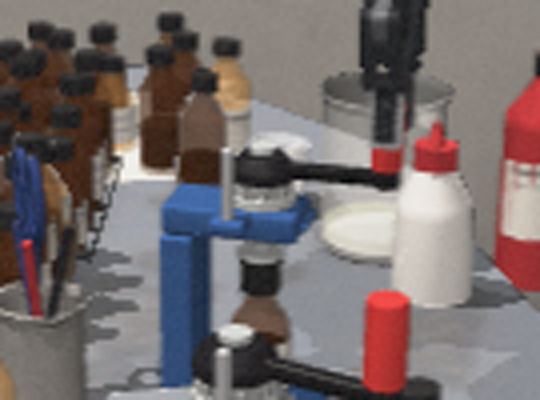

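The lever has dropped: the hub sits lower on the press and more of the knob shows below the pads at (385,160). Next I lower and re-grip.

Request:
jog_arm(
  plan="0 0 0 0 0 0.6 150; 0 0 0 -0.1 0 0.6 150; 0 0 0 0 0 0 170; 0 0 0 0 0 0 190; 0 0 0 0 0 0 210; 0 0 0 0 0 0 255; 0 0 0 0 0 0 255; 0 0 0 0 0 0 255",
)

```text
time_s: 7.9
position: [0.475, -0.1474, 0.2012]
tool_rot: [[-0.989, 0.147, -0.0], [0.147, 0.989, 0.0], [0.0, 0.0, -1.0]]
ft_force: [1.6, 0.5, -3.9]
grip_width: 0.0207
gripper_force: 58.7
```

Request:
jog_arm(
  plan="0 0 5 -0.03 0.74 0 255; 0 0 5 -0.03 0.74 0 255; 0 0 5 -0.03 0.74 0 255; 0 0 0 0 0 0 255; 0 0 0 0 0 0 255",
)

```text
time_s: 8.32
position: [0.4808, -0.1263, 0.2012]
tool_rot: [[-0.919, 0.395, -0.001], [0.395, 0.919, -0.0], [0.001, -0.001, -1.0]]
ft_force: [-0.7, -1.4, -4.5]
grip_width: 0.0206
gripper_force: 59.0
```

```bash
sed -i 's/\[.5558,-.159\]/[.5598,-.1593]/; s/^print("to knob.*/F=R.T@np.array(o["ft_force"]); print("tool force",F)/' s.py; python3 s.py
```

```text
8.3167 [ 0.4808 -0.1263  0.2012] [[-0.9187  0.395  -0.0008]
 [ 0.395   0.9187 -0.0003]
 [ 0.0006 -0.0006 -1.    ]] [-28.3651  18.0284  85.4844  -0.0358  76.5195 -95.0911] [-0.721  -1.3555 -4.5265] 0.020607280231653587 58.99354040622711
radius 0.08558501590445203 ang 157.29189466142842 tool x ang 156.73441017292478
tool force [ 0.1241 -1.5276  4.5274]
```

Request:
jog_arm(
  plan="0 0 0 0 0 0.1 255; 0 0 5 -0.03 0.74 0 255; 0 0 5 -0.03 0.74 0 255",
)

```text
time_s: 8.57
position: [0.4875, -0.1132, 0.2007]
tool_rot: [[-0.833, 0.553, -0.001], [0.553, 0.833, 0.0], [0.001, -0.0, -1.0]]
ft_force: [-3.8, 0.8, 2.1]
grip_width: 0.0205
gripper_force: 59.5
```

```bash
python3 s.py; python3 - <<'E'
from h import *
im=imaging.get_image("side")
b=im["pixels"][120:220,190:325]
cv2.imwrite("pics/g4.png",cv2.cvtColor(cv2.resize(b,None,fx=4,fy=4,interpolation=cv2.INTER_CUBIC),cv2.COLOR_RGB2BGR))
E
```

```text
8.5667 [ 0.4875 -0.1132  0.2007] [[-0.8331  0.5531 -0.0008]
 [ 0.5531  0.8331  0.0003]
 [ 0.0008 -0.0002 -1.    ]] [-26.6466  18.3781  85.0335  -0.008   76.6382 -83.0644] [-3.8117  0.8479  2.0782] 0.020501913442482617 59.51855778694153
radius 0.08577849543835483 ang 147.4764531746598 tool x ang 146.41960659038313
tool force [ 3.6463 -1.4024 -2.0748]
```

View pics/g4.png

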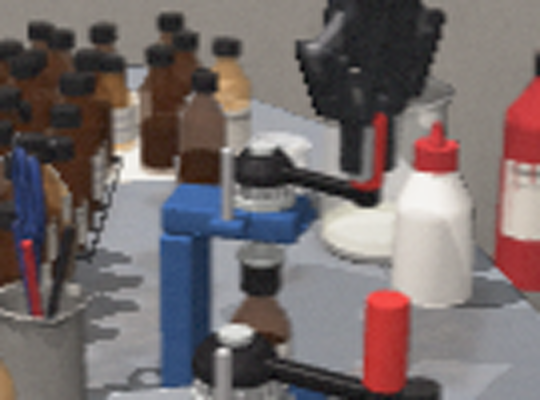

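The lever is down and the clamp is turning: the lever now points at about (370,190) in the crop and the hub height is unchanged. I'll continue clockwise and watch for the force to rise.

Request:
jog_arm(
  plan="0 0 5 -0.05 0.74 0 255; 0 0 5 -0.04 0.74 0 255; 0 0 4 -0.03 0.6 0 255",
)

```text
time_s: 8.87
position: [0.501, -0.0969, 0.2007]
tool_rot: [[-0.676, 0.737, -0.002], [0.737, 0.676, 0.001], [0.002, -0.0, -1.0]]
ft_force: [-7.8, 3.7, 5.1]
grip_width: 0.0208
gripper_force: 59.9
```

```bash
python3 s.py
```

```text
8.8667 [ 0.501  -0.0969  0.2007] [[-0.676   0.7369 -0.0018]
 [ 0.7369  0.676   0.0013]
 [ 0.0022 -0.0005 -1.    ]] [-24.2677  19.3617  83.514    0.0248  77.2514 -66.8085] [-7.8313  3.7127  5.1046] 0.020830013767111293 59.86614525318146
radius 0.08578388562534792 ang 133.28541640168132 tool x ang 132.535272567617
tool force [ 8.0413 -3.2631 -5.0853]
```

Request:
jog_arm(
  plan="0 0 2 -0.01 0.3 0 255; 0 0 2 -0.01 0.3 0 255; 0 0 0 0 0 0 255",
)

```text
time_s: 9.12
position: [0.5056, -0.0928, 0.2008]
tool_rot: [[-0.625, 0.78, -0.002], [0.78, 0.625, 0.002], [0.003, -0.0, -1.0]]
ft_force: [-8.9, 4.4, 6.8]
grip_width: 0.0211
gripper_force: 60.0
```

```bash
python3 s.py
```

```text
9.1167 [ 0.5056 -0.0928  0.2008] [[-0.6252  0.7804 -0.002 ]
 [ 0.7804  0.6252  0.0018]
 [ 0.0026 -0.0004 -1.    ]] [-23.6398  19.7306  82.935    0.0487  77.4785 -62.3491] [-8.8944  4.4146  6.7622] 0.021114854441288352 59.960092306137085
radius 0.08580864170507488 ang 129.19684639484706 tool x ang 128.69864822285632
tool force [ 9.0239 -4.1844 -6.7369]
```

Request:
jog_arm(
  plan="0 0 2 -0.01 0.3 0 255; 0 0 2 -0.01 0.3 0 255; 0 0 0 0 0 0 255",
)

```text
time_s: 9.37
position: [0.5104, -0.0892, 0.2008]
tool_rot: [[-0.569, 0.822, -0.002], [0.822, 0.569, 0.002], [0.003, -0.0, -1.0]]
ft_force: [-7.6, 5.9, 6.7]
grip_width: 0.021
gripper_force: 60.0
```

```bash
python3 s.py
```

```text
9.3667 [ 0.5104 -0.0892  0.2008] [[-0.5692  0.8222 -0.002 ]
 [ 0.8222  0.5692  0.0023]
 [ 0.003  -0.0003 -1.    ]] [-23.0567  20.1298  82.3014   0.0766  77.725  -57.765 ] [-7.5975  5.9338  6.6645] 0.02103060545459494 60.00292897224426
radius 0.08578311721587403 ang 125.16969674309186 tool x ang 124.69189166920441
tool force [ 9.2231 -2.8718 -6.6358]
```

Request:
jog_arm(
  plan="0 0 2 -0.03 0.3 0 255; 0 0 2 -0.01 0.3 0 255; 0 0 0 0 0 0 255",
)

```text
time_s: 9.62
position: [0.5155, -0.0859, 0.2008]
tool_rot: [[-0.511, 0.86, -0.002], [0.86, 0.511, 0.003], [0.004, -0.0, -1.0]]
ft_force: [-8.6, 7.7, 7.6]
grip_width: 0.0208
gripper_force: 60.1
```

```bash
python3 s.py
```

```text
9.6167 [ 0.5155 -0.0859  0.2008] [[-0.5105  0.8599 -0.0023]
 [ 0.8598  0.5105  0.003 ]
 [ 0.0037 -0.0004 -1.    ]] [-22.5038  20.5716  81.5973   0.1096  78.0173 -53.2268] [-8.6251  7.7454  7.6295] 0.0208237038936602 60.09606063365936
radius 0.08577814220853508 ang 121.10570154754788 tool x ang 120.69995488757405
tool force [11.0917 -3.4654 -7.5867]
```

Request:
jog_arm(
  plan="0 0 2 -0.03 0.3 0 255; 0 0 0 0 0 0 255",
)

```text
time_s: 9.78
position: [0.5181, -0.0844, 0.2009]
tool_rot: [[-0.48, 0.877, -0.002], [0.877, 0.48, 0.003], [0.004, -0.0, -1.0]]
ft_force: [-10.0, 10.0, 7.8]
grip_width: 0.0207
gripper_force: 60.2
```

```bash
python3 s.py
```

```text
9.7833 [ 0.5181 -0.0844  0.2009] [[-0.4804  0.8771 -0.0024]
 [ 0.8771  0.4804  0.0035]
 [ 0.0042 -0.0004 -1.    ]] [-22.2534  20.8023  81.2187   0.1353  78.1809 -50.9903] [-9.9994 10.0385  7.7954] 0.02070325895902522 60.155784487724304
radius 0.08570975385799039 ang 119.09559798340135 tool x ang 118.70890956258786
tool force [13.6403 -3.9514 -7.7366]
```

Request:
jog_arm(
  plan="0 0 2 0.1 0.3 0 255; 0 0 0 0 0 0 255",
)

```text
time_s: 9.95
position: [0.5207, -0.0828, 0.2007]
tool_rot: [[-0.449, 0.893, -0.001], [0.893, 0.449, 0.002], [0.002, -0.0, -1.0]]
ft_force: [-7.0, 5.3, 5.4]
grip_width: 0.0204
gripper_force: 59.9
```

```bash
echo 'print("torque",R.T@np.array(o["wrist_torque"]))'>>s.py; python3 s.py | tail -3;  python3 - <<'E'
from h import *
im=imaging.get_image("side")["pixels"][150:210,225:285]
old=cv2.resize(cv2.imread("pics/g3.png"),(135,100),interpolation=cv2.INTER_AREA)[30:90,35:95]
cv2.imwrite("pics/f.png",cv2.resize(np.hstack([old,cv2.cvtColor(im,cv2.COLOR_RGB2BGR)]),(800,400),interpolation=cv2.INTER_CUBIC))
E
```

```text
radius 0.08590497141065812 ang 117.08544725147524 tool x ang 116.69331070700079
tool force [ 7.9124 -3.8676 -5.3707]
torque [ 0.7301  1.1235 -0.0254]
```

View pics/f.png

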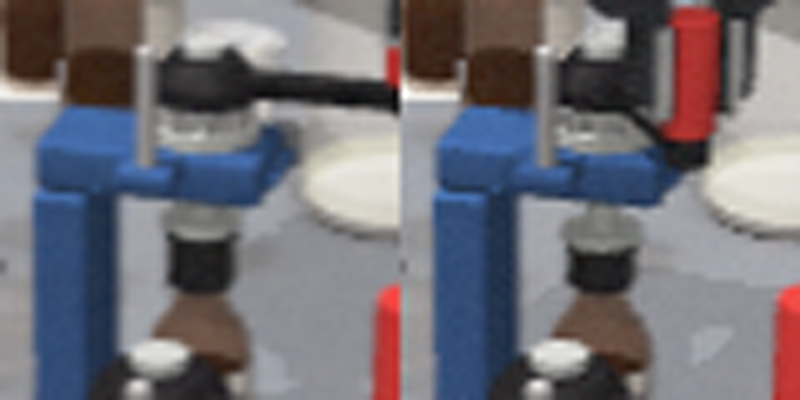

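The foot has come down about 2 px (about 5 mm) onto the cap since the drop (left half of the crop is before, right half is now). So the lever is engaged. I'll turn a little more until the resistance is clear.

Request:
jog_arm(
  plan="0 0 2 0.04 0.3 0 255; 0 0 0 0 0 0 255",
)

```text
time_s: 10.17
position: [0.5234, -0.0814, 0.2007]
tool_rot: [[-0.418, 0.909, -0.001], [0.909, 0.418, 0.001], [0.002, -0.0, -1.0]]
ft_force: [-6.5, 4.5, 4.7]
grip_width: 0.0207
gripper_force: 59.8
```

```bash
python3 s.py | tail -3
```

```text
radius 0.0859583053724045 ang 115.05434113673205 tool x ang 114.68084269393863
tool force [ 6.8445 -4.0008 -4.6874]
torque [ 0.6926  0.9089 -0.0226]
```

Request:
jog_arm(
  plan="0 0 2 0.04 0.3 0 255; 0 0 0 0 0 0 255",
)

```text
time_s: 10.33
position: [0.5261, -0.0801, 0.2007]
tool_rot: [[-0.385, 0.923, -0.001], [0.923, 0.385, 0.001], [0.001, -0.0, -1.0]]
ft_force: [-6.0, 2.3, 4.2]
grip_width: 0.0204
gripper_force: 59.7
```

```bash
python3 s.py | tail -3
```

```text
radius 0.08605358447915228 ang 113.02707987015076 tool x ang 112.67442404731113
tool force [ 4.4486 -4.6062 -4.1483]
torque [ 0.7034  0.687  -0.0339]
```

Request:
jog_arm(
  plan="0 0 2 0 0.3 0 255; 0 0 0 0 0 0 255",
)

```text
time_s: 10.5
position: [0.5289, -0.079, 0.2006]
tool_rot: [[-0.353, 0.936, -0.001], [0.936, 0.353, 0.001], [0.001, -0.0, -1.0]]
ft_force: [-4.9, 3.6, 4.2]
grip_width: 0.0205
gripper_force: 59.7
```

```bash
python3 s.py | tail -3
```

```text
radius 0.08606211785733588 ang 111.0254789106059 tool x ang 110.6698468669577
tool force [ 5.1091 -3.324  -4.171 ]
torque [ 0.738   0.6855 -0.0886]
```

Request:
jog_arm(
  plan="0 0 2 0 0.3 0 255; 0 0 0 0 0 0 255",
)

```text
time_s: 10.67
position: [0.5318, -0.0779, 0.2006]
tool_rot: [[-0.32, 0.947, -0.001], [0.947, 0.32, 0.001], [0.001, -0.0, -1.0]]
ft_force: [-5.3, 2.4, 3.0]
grip_width: 0.0207
gripper_force: 59.7
```

```bash
python3 s.py | tail -3
```

```text
radius 0.08608262727139977 ang 109.00751599712595 tool x ang 108.67191680680767
tool force [ 3.9966 -4.2466 -2.9912]
torque [ 0.7281  0.6193 -0.0638]
```

Request:
jog_arm(
  plan="0 0 2 0 0.3 0 255; 0 0 0 0 0 0 255",
)

```text
time_s: 10.83
position: [0.5346, -0.077, 0.2007]
tool_rot: [[-0.287, 0.958, -0.001], [0.958, 0.287, 0.001], [0.001, -0.0, -1.0]]
ft_force: [-5.2, 2.2, 3.8]
grip_width: 0.0207
gripper_force: 59.7
```

```bash
python3 s.py | tail -3
```

```text
radius 0.08608324183574036 ang 106.99652789026682 tool x ang 106.66911602942123
tool force [ 3.659  -4.378  -3.8294]
torque [ 0.7547  0.6107 -0.0497]
```

Request:
jog_arm(
  plan="0 0 2 0 0.3 0 255; 0 0 0 0 0 0 255",
)

```text
time_s: 11.0
position: [0.5373, -0.0762, 0.2006]
tool_rot: [[-0.254, 0.967, -0.001], [0.967, 0.254, 0.001], [0.001, -0.001, -1.0]]
ft_force: [-6.1, 3.4, 4.7]
grip_width: 0.0206
gripper_force: 59.8
```

```bash
python3 s.py | tail -3
```

```text
radius 0.0861472402358403 ang 105.16313117398876 tool x ang 104.6858972910767
tool force [ 4.8236 -5.0014 -4.7194]
torque [ 0.9692  0.5263 -0.1337]
```

Request:
jog_arm(
  plan="0 0 2 0 0.3 0 255; 0 0 0 0 0 0 255",
)

```text
time_s: 11.17
position: [0.5398, -0.0755, 0.2005]
tool_rot: [[-0.22, 0.976, -0.002], [0.976, 0.22, 0.001], [0.001, -0.002, -1.0]]
ft_force: [-7.4, 2.2, 3.7]
grip_width: 0.0206
gripper_force: 59.8
```

```bash
python3 s.py | tail -3
```

```text
radius 0.08620097114977913 ang 103.42064262139813 tool x ang 102.70309738045258
tool force [ 3.791  -6.7269 -3.6854]
torque [ 1.2636  0.506  -0.3072]
```

Request:
jog_arm(
  plan="0 0 2 0 0.3 0 255; 0 0 0 0 0 0 255",
)

```text
time_s: 11.33
position: [0.5424, -0.0748, 0.2005]
tool_rot: [[-0.186, 0.983, -0.003], [0.983, 0.186, 0.001], [0.001, -0.003, -1.0]]
ft_force: [-9.6, 2.1, 4.8]
grip_width: 0.0204
gripper_force: 59.9
```

```bash
python3 s.py | tail -3
```

```text
radius 0.0862458101838199 ang 101.65775318610552 tool x ang 100.7214473447694
tool force [ 3.806  -9.0449 -4.7523]
torque [ 1.6059  0.4231 -0.4638]
```

Resistance has risen steadily since about 106.5°, which is where the foot met the cap. I'll go a few degrees further to be well into the firm range.

Request:
jog_arm(
  plan="0 0 2 0 0.3 0 255; 0 0 2 0 0.3 0 255; 0 0 0 0 0 0 255",
)

```text
time_s: 11.58
position: [0.5484, -0.0741, 0.2004]
tool_rot: [[-0.115, 0.993, -0.003], [0.993, 0.115, 0.001], [0.001, -0.003, -1.0]]
ft_force: [-4.9, 1.1, 3.8]
grip_width: 0.0208
gripper_force: 60.1
```

```bash
python3 s.py | tail -3
```

```text
radius 0.08598193944059336 ang 97.61427968163022 tool x ang 96.61776509768245
tool force [ 1.6466 -4.708  -3.7504]
torque [0.7834 0.2165 0.8752]
```

Request:
jog_arm(
  plan="0 0 0 0 0 0 255; 0 0 1 0 0.15 0 255; 0 0 0 0 0 0 255",
)

```text
time_s: 11.83
position: [0.5518, -0.0735, 0.2007]
tool_rot: [[-0.097, 0.995, 0.002], [0.995, 0.097, 0.001], [0.001, 0.002, -1.0]]
ft_force: [2.3, 4.1, 2.3]
grip_width: 0.0206
gripper_force: 59.9
```

```bash
python3 s.py | tail -3;  python3 - <<'E'
from h import *
im=imaging.get_image("side")["pixels"]; np.save("sidenow",im)
old=cv2.resize(cv2.imread("pics/f.png"),(120,60),interpolation=cv2.INTER_AREA)[:,60:]
cv2.imwrite("pics/f2.png",cv2.resize(np.hstack([old,cv2.cvtColor(im[150:210,225:285],cv2.COLOR_RGB2BGR)]),(800,400),interpolation=cv2.INTER_CUBIC))
E
```

```text
radius 0.08615377899000085 ang 95.35306122949936 tool x ang 95.561829857974
tool force [ 3.8489  2.7311 -2.3161]
torque [-0.3521  0.8268  0.3353]
```

View pics/f2.png

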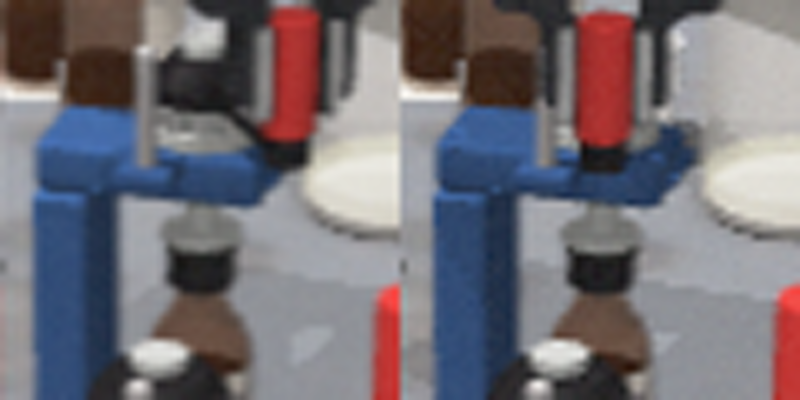

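The picture shows the foot sitting on the cap, edge at about (600,252). The force has just let go, so I'll track the foot/cap edge to sub-pixel precision across the saved frames.

```bash
python3 - <<'E'
from h import *
np.set_printoptions(precision=2,suppress=True)
ims=[imaging.get_image("side") for _ in range(6)]
now=np.mean([i["pixels"].astype(float) for i in ims],0).mean(2)
im=ims[0]; T=np.array(im["world_from_camera"]); 
ax=np.array([.5598,-.1593,.1]); pc=T[:3,:3].T@(ax-T[:3,3]); f=K(im)[0,0]
def px(w):
    return cv2.projectPoints(np.array([w]),cv2.Rodrigues(T[:3,:3].T)[0],-T[:3,:3].T@T[:3,3],K(im),np.array(im["distortion"],float))[0].ravel()
print("mm/px vertical", 10/(px(ax)-px(ax+[0,0,.01]))[1], px(ax))
def g(n,box,size):
    return cv2.cvtColor(cv2.resize(cv2.imread("pics/"+n),size,interpolation=cv2.INTER_AREA),cv2.COLOR_BGR2GRAY).astype(float)
fr={"172":g("g3.png",0,(135,100))[30:90,35:95],"147":g("g4.png",0,(135,100))[30:90,35:95],
"117":g("f.png",0,(120,60))[:,60:],"95one":g("f2.png",0,(120,60))[:,60:],"now":now[150:210,225:285]}
gg=cv2.cvtColor(cv2.resize(cv2.imread("pics/g.png"),(135,200),interpolation=cv2.INTER_AREA),cv2.COLOR_BGR2GRAY).astype(float)[100:]
fr["start"]=gg[30:90,35:95]
for n,a in fr.items():
    p=a[:,28:33].mean(1); print(n,p[30:46])
E
python3 s.py|tail -3
```

```text
mm/px vertical 3.0173372356738533 [254.3  190.98]
172 [ 78.8 115.2 118.8 116.  132.  136.6  48.2  31.6  33.2  32.   31.4  32.8
  31.4  34.4  67.   78.2]
147 [ 79.6 117.6 121.  118.  117.8 147.2 110.   39.6  30.6  29.6  31.6  34.4
  34.4  35.8  67.6  78.8]
117 [ 81.  120.2 123.4 120.8 120.  118.4 131.8 105.6  40.4  30.8  32.6  33.4
  31.   33.4  67.2  79. ]
95one [ 81.2 119.2 122.8 120.6 121.  117.4 126.8 123.4  54.   30.6  30.6  30.6
  30.6  36.   68.   79. ]
now [ 80.31 121.26 121.83 120.46 120.37 115.46 124.66 129.82  50.36  31.36
  30.99  31.54  31.8   31.78  68.56  77.39]
start [ 79.6 116.6 120.4 116.4 130.8 132.   47.4  31.8  31.4  34.8  33.8  33.2
  31.8  38.8  68.4  79.2]
radius 0.08613773127482068 ang 95.41773651697943 tool x ang 95.61434459154432
tool force [ 4.2606  1.7092 -2.9006]
torque [-0.3876  0.7971  0.3003]
```

The foot/cap edge was unchanged over the back-swing (36.15 → 36.16 px), so the press did not unscrew. It has since gone down about 6.2 mm, or 1.03 rad, so the screw is around 1.3 and firm. I'll let go and check the lever.

Request:
jog_arm(
  plan="0 0 0 0 0 0 200; 0 0 0 0 0 0 150; 0 0 0 0 0 0 100; 0 0 0 0 0 0 0; 0 0 0 0 0 0 0; 0 0 0 0 0 0 0; 0 0 0 0 0 -2 0; 0 0 0 0 0 -3 0; 0 0 0 0 0 -3 0; 0 0 0 0 0 -3 0",
)

```text
time_s: 13.02
position: [0.5508, -0.0738, 0.3116]
tool_rot: [[-0.097, 0.995, -0.0], [0.995, 0.097, -0.0], [-0.0, -0.0, -1.0]]
ft_force: [0.6, -0.4, 0.4]
grip_width: 0.0855
gripper_force: 0.0
```

```bash
python3 - <<'E'
from h import *
np.set_printoptions(precision=3,suppress=True)
ims=[imaging.get_image("side") for _ in range(4)]; im=ims[0]
P=np.mean([i["pixels"].astype(float) for i in ims],0); 
p=P.mean(2)[150:210,225:285][:,28:33].mean(1); print(p[34:42])
T=np.array(im["world_from_camera"])
a=P.astype(np.uint8)[140:182,240:280].astype(int)
red=(a[...,0]>110)&(a[...,1]<70); v,u=np.nonzero(red); v+=140;u+=240
print("red rows",v.min(),v.max(),"cols",u.min(),u.max(),len(v))
d=np.array([world(im,(x,y)) for x,y in zip(u,v)]); print("knob med",np.median(d,0),"z range",d[:,2].min(),d[:,2].max())
k=np.median(d,0)-np.array([0,.009,0]); print("lever ang",np.degrees(np.arctan2(k[1]+.1593,k[0]-.5598)))
R,t=cv2.Rodrigues(T[:3,:3].T)[0],-T[:3,:3].T@T[:3,3]
for ang in(85,90,95,100,105):
    c=np.array([.5598,-.1593])+.085*np.array([np.cos(np.radians(ang)),np.sin(np.radians(ang))])
    q=cv2.projectPoints(np.array([[*c,.192],[*c,.24]]),R,t,K(im),np.array(im["distortion"],float))[0].reshape(-1,2); print(ang,q.ravel())
cv2.imwrite("pics/r.png",cv2.cvtColor(cv2.resize(im["pixels"][130:210,215:295],(600,600),interpolation=cv2.INTER_CUBIC),cv2.COLOR_RGB2BGR))
E
```

```text
[119.833 114.817 140.867 139.117  50.433  32.817  31.017  33.167]
red rows 153 171 cols 249 258 146
knob med [ 0.555 -0.066  0.218] z range 0.1899738897999957 0.24029032079487572
lever ang 93.49246795286341
85 [248.438 170.358 248.568 152.147]
90 [251.35  170.54  251.532 152.318]
95 [254.292 170.634 254.527 152.409]
100 [257.237 170.639 257.526 152.42 ]
105 [260.158 170.554 260.5   152.349]
```

View pics/r.png

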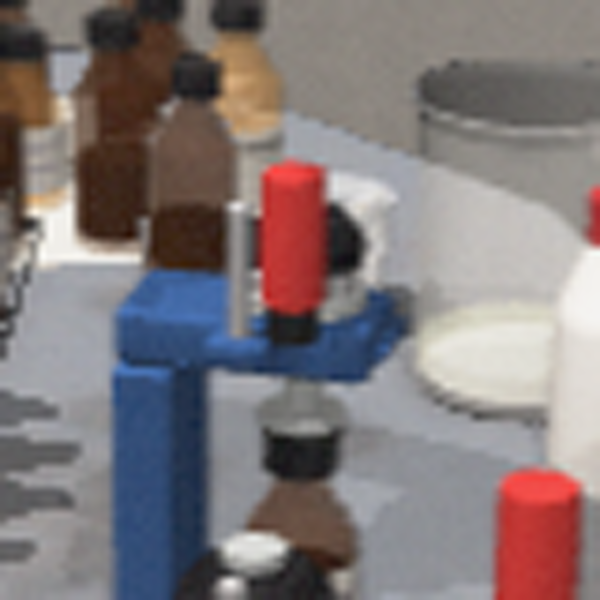

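The last picture shows the knob free and fully down at (293,240), the foot seated on the cap at (303,420), and the gripper clear. The foot edge did not move on release, so I'm handing in.

```bash
python3 -c "
from rig import job
print(job.close_job())"
```

```text
the job is handed in; nothing more can be done
None
```

The blue press is tightened and handed in: I lifted its lever, swung it back about 83° without unscrewing (it dropped into the teeth at about 80°), and turned it clockwise until the foot seated firmly on the cap (screw about 1.3 rad, estimated from the images; near the end the resistance suddenly let go, possibly the lever skipping a tooth), then released it with the lever down, the gripper clear and the grey press untouched.

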